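# Set up the bulk-density stand and balance

### The job

Set the bench up for a bulk-density test: stand the small steel cup upright in the middle of the stand's dish, swing the funnel ring round over it until it stops, and hang the funnel in the ring, spout down and fully seated. Put the sample jar upright in the middle of the balance pan, and lay the wooden-handled levelling blade flat on the stand's base plate, midway along the strip in front of the dish and parallel to the plate's front edge. Leave the large cup and the amber bottle where they are, and let go of everything.

Things in the scene. Friction and masses are not known exactly. Their poses are not given: they have to be found in the camera images.
- cup_mid (a point): Small plain steel cup (the smaller of two cylindrical ones), loose, upright on the bench: outer diameter 36 mm, height 48 mm, open at the top, wall 4 mm. The point is on its axis half-way up, 24 mm above its underside; z along its axis, up. About 140 g.
- funnel_grip (a point): Steel funnel, loose, 84 mm high, spout down in a fixed wooden rack 60 mm high at the start. Collar: 54 mm outer diameter, 40 mm high; below its flat shoulder a cone (40 to 16 mm over 30 mm) and a 14 mm spout. The point is on the axis, where to grip: 14 mm below the rim, 26 mm above the shoulder. z up. Seated, the shoulder rests on the ring's upper face. 140 to 220 g.
- jar_mid (a point): Sample jar, loose: round squat white jar with a black cap and a paper label, diameter 50 mm, height 62 mm. The point is on its axis half-way up, 31 mm above its underside; z up. 80 to 180 g.
- blade_grip (a point): Levelling blade, loose, lying flat on the bench: steel strip 150 x 32 x 4 mm, with a wooden grip 90 mm long, 18 mm wide, 37 mm high standing along the middle of its upper face (41 mm high overall). The point is in the middle of the grip, 29 mm above the strip's underside; x along the strip, z up. About 160 g.
- dish_floor (a point): Steel dish, 120 mm across, 12 mm high, fixed on the stand's base plate. The point: centre of its inner floor (94 mm across). Axes of the stand: x to its back, y to its left, z up. The plate, 220 (x) by 170 mm (y), is centred here, top 3 mm below the point, front edge at x = -110 mm. The blade belongs at x = -88 mm, y = 0, along y. A column, 14 mm thick, 165 mm tall, stands at x = 85 mm, y = 0.
- ring (a point): Funnel ring: steel ring, outer diameter 62 mm, inner 46 mm, 8 mm thick, at the end of a horizontal swing arm that turns about the column (85 mm from the column's axis to the ring's centre). The point is the centre of the ring's upper face, 135 mm above the bench. Parked beside the dish at the start.
- ring_arm (a joint): Angle of the swing arm about the column, rad. 0: against its stop, the ring exactly above the dish's centre. It grows as the ring swings away to the stand's left (+y of the dish), limit 1.6; parked at 1.3 to 1.5 at the start. Light friction (under 1 N at the ring); stays where it is left; can be pushed with closed fingers against the outside of the ring.
- pan_top (a point): Weighing pan of the white electronic balance (fixed): flat steel disc, diameter 130 mm. The point is the centre of its upper face, 76 mm above the bench; z up. The balance body is 190 mm wide, 64 mm high; its lower front with the display reaches 170 mm in front of the pan centre.
- big_cup_mid (a point): Large steel cup, a bystander to be left alone: diameter 60 mm, height 70 mm. The point is on its axis half-way up.
- reagent_mid (a point): Amber glass bottle with a black cap, a bystander to be left alone: diameter 52 mm, height 95 mm. The point is on its axis half-way up.
Not all that is in view belongs to the job. Leave any pink or yellow look-alike of the part that bears jar_mid alone.

How it is judged (in metres and radians):
At the end, for the whole second after the job is handed in: Cup upright in the dish within 10 mm of centre; arm within 0.08 rad of its stop; funnel seated upright in the ring; jar upright on the pan within 15 mm of centre; blade flat on the plate before the dish, within 13 mm of its place and 0.2 rad of parallel; all released, at rest (horizontal distance between cup_mid and dish_floor below 0.01 m and z of cup_mid in the frame of dish_floor between 0.02 and 0.028 m and angle between each of cup_mid, jar_mid's own z axis and vertical below 0.08 rad and value of joint ring_arm below 0.08 rad and horizontal distance between funnel_grip and ring below 0.007 m and z of funnel_grip in the frame of ring between 0.021 and 0.03 m and angle between each of funnel_grip, blade_grip's own z axis and vertical below 0.1 rad and horizontal distance between jar_mid and pan_top below 0.015 m and z of jar_mid in the frame of pan_top between 0.027 and 0.035 m and x of blade_grip in the frame of dish_floor between -0.101 and -0.075 m and y of blade_grip in the frame of dish_floor between -0.015 and 0.015 m and z of blade_grip in the frame of dish_floor between 0.022 and 0.03 m and angle between the x axis of blade_grip and the y axis of dish_floor, either way round below 0.2 rad); the robot touches nothing.
It fails at once if the large cup is pushed more than 30 mm or knocked over (distance of big_cup_mid from where it was at the start of the episode above 0.03 m or angle between big_cup_mid's own z axis and vertical above 0.5 rad).
It fails at once if the amber bottle is pushed more than 30 mm or knocked over (distance of reagent_mid from where it was at the start of the episode above 0.03 m or angle between reagent_mid's own z axis and vertical above 0.5 rad).
It also fails if it takes over 125 s, if anything falls off the work surface, if the arm or the gripper's body presses on something with over 40 N, if the wrist force passes 120 N, or if a joint passes its speed limit or range.

### The arm

A 7-joint arm with a two-finger parallel gripper is mounted at the origin on the work surface. World frame = base frame: x ahead of the robot, y to its left, z up, the work surface at z = 0. Lengths are in m, angles in degrees, forces in N, time in s.
With the tool pointing down it reaches from about 0.35 to 0.9 m from the base axis. Payload 8.1 kg.
Tool frame: the origin (TCP) lies on the centre line of the jaws, within the pads' length; the fingertips stand 22 mm ahead of it and the grasp point (between the pads) lies 3 mm ahead of it (manip.nose_length is the distance from the TCP to the fingertips, in m); z points along the fingers, y is the line along which they close (so a half turn about z gives the same grasp; the last joint's range is limited). The gripper opens to 92 mm and grips with 3 to 60 N. Pads are 19 mm wide; open, the fingers measure 130 mm over their backs; the gripper's body (75 mm by 190 mm) begins 47 mm behind the grasp point.
Start: joints at [71.299, 24.895, 1.432, 90.138, -0.665, 64.973, -4.303], TCP at [0.139, -0.609, 0.249] pointing down, gripper open.
Joint ranges: [-149.89, 149.89], [-25.12, 119.58], [-72.63, 75.52], [4.76, 147.25], [-75.54, 255.54], [6.69, 114.76], [-157.13, 157.13]. Speed limits (degrees/s): [127.2, 127.2, 172.46, 172.46, 180, 180, 180].

### API

Orientations are given as a 3x3 rotation matrix whose columns are the frame's x, y, z axes.
In Python, from cell import readout, vision, close_job, manip gives the robot as it stands. The module is installed in compiled form; this text tells all that it offers.
- The arm moves only by the tool servo_tool, never from a script. Its argument "moves" is a list of rows, each a list of 7 numbers: the shift along the tool's x, y, z normalised to -1 to 1, where 1 is 100 mm, then the turn, a rotation vector about the tool's x, y, z normalised to -1 to 1, where 1 is 30 degrees, then the gripper's target within -1 to 1 (shut at 1, half-way at 0, fully open at -1). A call has 1 to 8 rows; each row shifts and turns the commanded pose from where the row before left it, along the tool's axes as they then stand; what a row does not reach is not made up. A row lasts 1/10 s, in which the tool goes at most 50 mm and 8.59 degrees, less where a joint would pass 70% of its speed; a pose out of reach is approached as far as the arm can. A call with a number of a shift or a turn outside -1 to 1 is refused whole. A call with a gripper value outside its range is refused whole. The fingers move at their own pace and stop on an object; the grip force is fixed at half the most. Time passes only in rows, so rows that do not move let the fingers close. It gives the time, the measured TCP pose, the force, the opening and the grip force at its end, in the units of the state.
- readout.get_obs(): the state, without advancing time (a new reading comes with each control period).
- vision.get_image(name): name is "scene" or "side" or "wrist"; returns a dict with "image" (384x512x3 uint8, blue, green, red), "camera_matrix" (3x3 intrinsics, pixels), "cam_to_world" (4x4, takes a point from camera to world coordinates). Camera axes: x right, y up, looking along -z (the intrinsics and any distortion apply to the point x, -y, -z); pixel columns grow to the right and rows downward; lengths in m; the calibration is good to about 2 mm. A picture is of the moment at which its call begins. There is no depth.
- close_job(): hands the job in; it is judged then, once.
The state is a dict: "clock": time; "joints": joint angles; "qd": joint speeds; "effort": joint torques, N m; "eef_pos": TCP position; "tcp_rot": TCP orientation; "force": force on the tool from outside, world axes, zero at the start; "torque": the same for the moment, N m; "width": finger opening in m; "gripper_force": force on a finger pad.
Only numpy, scipy, OpenCV 4.12 (cv2) and the standard library are available. Lean on these libraries where they do the work, as an engineer would, in place of code of your own. Each camera call takes 0.05 s, during which the arm holds its last target. There are 200 camera calls.

## Working session

There is one attempt and no reset: what is moved stays moved. The work goes in short steps, Python scripts to look and compute and a tool call to move; the robot and the scene stay as the last step left them, time stands still between calls to the robot, and variables do not carry over. Pictures are saved under pics/ and viewed, at most 14 in all, crops included, and the job is handed in when it is done.

Besides the shell and the picture viewer there is one more tool, called after "Emit:" as a command line: name --pt "numbers of a row" for each row, then --argument value for the rest. servo_tool: Moves the arm, as the interface text tells. Scaled input: -1 to 1 covers 100 mm each way for a shift and 30 degrees each way for a turn. Its arguments: {"type":"object","properties":{"moves":{"type":"array","items":{"type":"array","items":{"type":"number"}}}},"required":["moves"]}

```bash
mkdir -p pics; cat > h.py <<'E'
import numpy as np, cv2, json
from cell import readout, vision, manip
def snap(name,tag):
    d=vision.get_image(name); cv2.imwrite(f'pics/{tag}.png',d['image'])
    np.savez(f'pics/{tag}.npz',K=d['camera_matrix'],T=d['cam_to_world'],**{k:v for k,v in d.items() if k not in('image','camera_matrix','cam_to_world') and isinstance(v,np.ndarray)})
    return d
def ray(tag,u,v):
    z=np.load(f'pics/{tag}.npz');K,T=z['K'],z['T']
    p=np.linalg.inv(K)@[u,v,1]; d=T[:3,:3]@np.array([p[0],-p[1],-p[2]]); return T[:3,3],d/np.linalg.norm(d)
def atz(tag,u,v,z):
    o,d=ray(tag,u,v); return (o+d*(z-o[2])/d[2]).round(4)
def tri(obs):
    A=np.zeros((3,3));b=np.zeros(3);R=[ray(*o) for o in obs]
    for o,d in R: P=np.eye(3)-np.outer(d,d);A+=P;b+=P@o
    x=np.linalg.solve(A,b); return x.round(4),[round(float(np.linalg.norm((np.eye(3)-np.outer(d,d))@(x-o))),4) for o,d in R]
def proj(tag,p):
    z=np.load(f'pics/{tag}.npz');K,T=z['K'],z['T']
    c=T[:3,:3].T@(np.array(p)-T[:3,3]); q=K@[c[0],-c[1],-c[2]]; return (q[:2]/q[2]).round(1)
def big(tag,out,x0,y0,x1,y1,s):
    im=cv2.imread(f'pics/{tag}.png')[y0:y1,x0:x1]; cv2.imwrite(f'pics/{out}.png',cv2.resize(im,None,fx=s,fy=s,interpolation=cv2.INTER_CUBIC))
E
python3 - <<'E'
from h import *
for n in('scene','side','wrist'):
    d=snap(n,n+'0'); print(n,d.keys(),d['camera_matrix'].round(1).tolist(),d['cam_to_world'].round(3).tolist())
a=[cv2.imread(f'pics/{n}0.png') for n in('scene','side')]
for n,i in zip(('scene','side'),a): cv2.imwrite(f'pics/{n}0b.png',cv2.resize(i,(800,600),interpolation=cv2.INTER_CUBIC))
o=readout.get_obs();print(o['tcp_rot'],o['eef_pos'],o['width'],o['force'],manip.nose_length)
E
```

```text
scene dict_keys(['image', 'camera_matrix', 'cam_to_world']) [[388.1, 0.0, 253.1], [0.0, 388.1, 185.6], [0.0, 0.0, 1.0]] [[-0.832, -0.381, 0.403, 0.892], [0.555, -0.59, 0.586, 0.595], [0.014, 0.712, 0.703, 0.816], [0.0, 0.0, 0.0, 1.0]]
side dict_keys(['image', 'camera_matrix', 'cam_to_world']) [[426.9, 0.0, 261.7], [0.0, 426.9, 190.3], [0.0, 0.0, 1.0]] [[-0.757, 0.364, -0.543, -0.104], [-0.654, -0.437, 0.617, 0.687], [-0.013, 0.822, 0.569, 0.742], [0.0, 0.0, 0.0, 1.0]]
wrist dict_keys(['image', 'camera_matrix', 'cam_to_world']) [[290.1, 0.0, 256.1], [0.0, 290.1, 191.7], [0.0, 0.0, 1.0]] [[0.222, 0.941, 0.256, 0.207], [-0.975, 0.214, 0.057, -0.592], [-0.001, -0.262, 0.965, 0.384], [0.0, 0.0, 0.0, 1.0]]
[[ 9.75068033e-01  2.21905857e-01 -3.49696770e-04]
 [ 2.21906116e-01 -9.75067356e-01  1.15178612e-03]
 [-8.53898179e-05 -1.20066968e-03 -9.99999276e-01]] [ 0.13862014 -0.6090733   0.24812765] 0.09155230200361297 [ 0.07847444  0.64734279 -0.58182989] 0.022
```

View pics/scene0b.png

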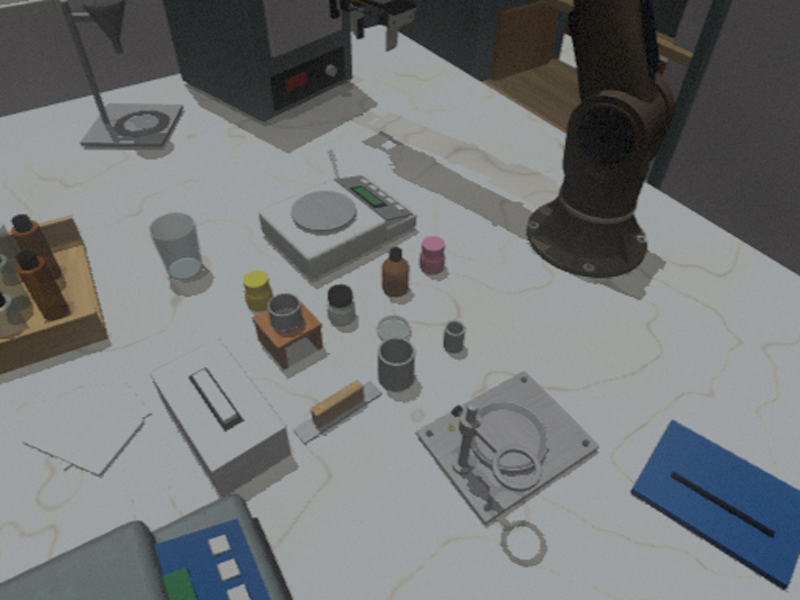

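View pics/side0b.png

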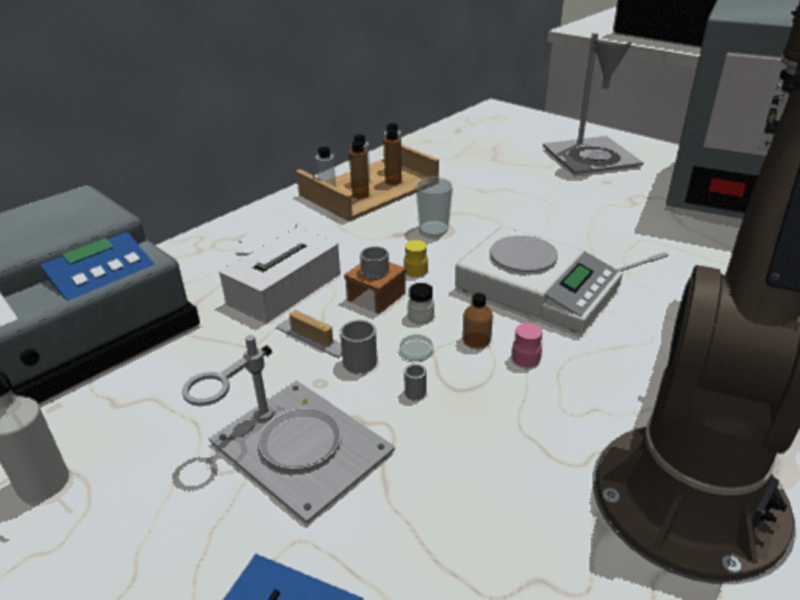

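Seen in both views at 800x600 (scene / side): the small cup at (454,337) / (415,382), with the large cup (396,364) / (359,347) as its look-alike. The jar with the black cap is at (341,305) / (421,303); its look-alikes are the yellow jar (257,290), the pink jar (432,254) and the amber bottle (396,272). The funnel in its rack is at (286,313), the blade at (338,405), and the ring at (517,462) in scene. I'll check these in enlarged crops.

```bash
python3 -c "
from h import *
big('scene0','sc',155,115,395,335,3.3) if 0 else big('scene0','sc',150,110,390,335,2.6667*1.0)
big('side0','sd',110,140,370,335,3)"
```

```text
(no output)
```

View pics/sc.png

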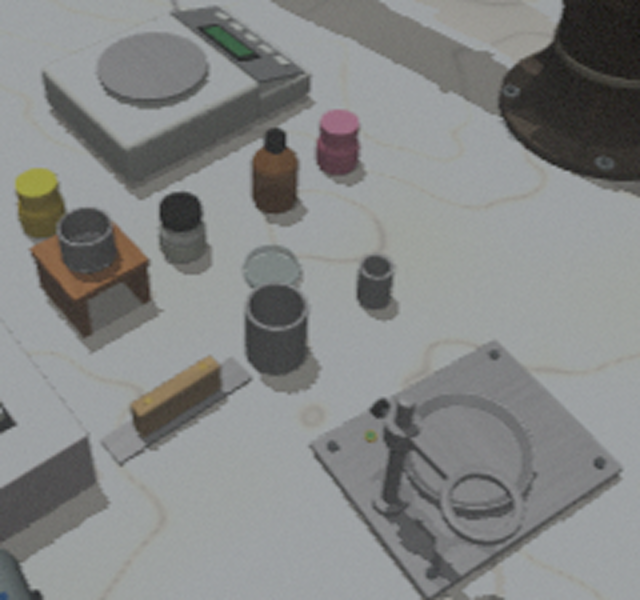

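View pics/sd.png

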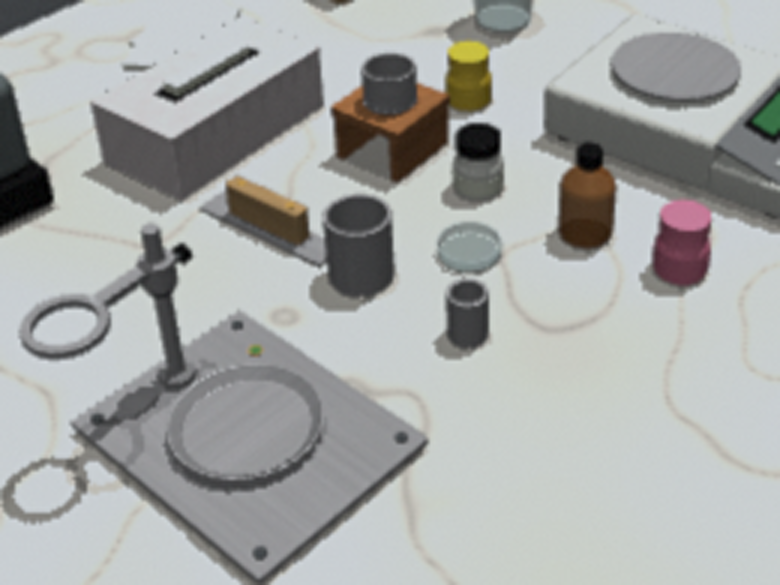

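```bash
cat >> h.py <<'E'
def S(x,y): return ('scene0',150+x/2.66667,110+y/2.66667)
def D(x,y): return ('side0',110+x/3,140+y/3)
E
python3 - <<'E'
from h import *
P=dict(cuprim=[(376,266),(467,294)],jartop=[(181,208),(478,139)],funrim=[(86,229),(389,72)],bigrim=[(276,303),(358,218)],bottletop=[(275,137),(590,152)],pan=[(153,66),(675,67)],ring=[(482,507),(65,324)],dish=[(468,452),(245,425)],coltop=[(405,408),(152,232)],
bladeA=[(106,443),(208,207)],gripE1=[(138,408),(233,184)],gripE2=[(216,362),(303,215)],c1=[(312,447),(238,312)],c2=[(496,343),(427,438)],c3=[(620,466),(262,580)],c4=[(430,596),(73,425)],
stripE1=[(112,452),(205,207)],stripE2=[(245,369),(322,258)])
for k,(a,b) in P.items(): print(k,*tri([S(*a),D(*b)]))
E
```

```text
cuprim [0.4163 0.0838 0.0469] [0.0004, 0.0004]
jartop [ 0.5437 -0.0822  0.0586] [0.0005, 0.0005]
funrim [ 0.6512 -0.0752  0.0944] [0.0007, 0.0007]
bigrim [0.5371 0.0853 0.068 ] [0.001, 0.001]
bottletop [ 0.4218 -0.091   0.0925] [0.0011, 0.0011]
pan [ 0.4599 -0.2913  0.0735] [0.0006, 0.0006]
ring [0.5477 0.3665 0.1325] [0.0025, 0.0025]
dish [0.4669 0.2846 0.0214] [0.001, 0.001]
coltop [0.554  0.2808 0.1587] [0.0032, 0.0032]
bladeA [0.7263 0.0987 0.0011] [0.0067, 0.0067]
gripE1 [0.6922 0.097  0.0374] [0.0001, 0.0001]
gripE2 [0.6071 0.0894 0.0366] [0.0015, 0.0015]
c1 [0.5751 0.1993 0.0128] [0.0025, 0.0025]
c2 [0.3577 0.2021 0.0131] [0.0029, 0.0029]
c3 [0.3589 0.3658 0.0124] [0.0007, 0.0007]
c4 [0.5754 0.3646 0.0124] [0.0006, 0.0006]
stripE1 [0.7255 0.1061 0.0021] [0.0029, 0.0029]
stripE2 [0.5782 0.0949 0.0073] [0.0005, 0.0005]
```

Triangulated heights agree with the text, about 2 mm low. The stand's axes lie along the world axes, with the dish at about (0.467, 0.283), and the ring angle is about 1.5. The jar with the black cap and the smaller cup are confirmed as the right ones. First I turn the tool to yaw 180°.

Emit:
servo_tool --pt "0 0 0 0 0 -0.28 -1" --pt "0 0 0 0 0 -0.28 -1" --pt "0 0 0 0 0 -0.28 -1" --pt "0 0 0 0 0 -0.28 -1" --pt "0 0 0 0 0 -0.28 -1" --pt "0 0 0 0 0 -0.28 -1" --pt "0 0 0 0 0 -0.28 -1" --pt "0 0 0 0 0 -0.28 -1"

```text
clock: 0.95
eef_pos: [0.1386, -0.6092, 0.2484]
tcp_rot: [[0.167, 0.986, -0.0], [0.986, -0.167, 0.001], [0.001, -0.0, -1.0]]
force: [-0.3, -0.6, -0.3]
width: 0.092
gripper_force: 0.0
```

Emit:
servo_tool --pt "0 0 0 0 0 -0.28 -1" --pt "0 0 0 0 0 -0.28 -1" --pt "0 0 0 0 0 -0.28 -1" --pt "0 0 0 0 0 -0.28 -1" --pt "0 0 0 0 0 -0.28 -1" --pt "0 0 0 0 0 -0.28 -1" --pt "0 0 0 0 0 -0.28 -1" --pt "0 0 0 0 0 -0.28 -1"

```text
clock: 1.75
eef_pos: [0.1385, -0.6093, 0.2484]
tcp_rot: [[-0.844, 0.536, -0.0], [0.536, 0.844, 0.001], [0.0, 0.0, -1.0]]
force: [-0.4, 0.6, 0.8]
width: 0.0918
gripper_force: 0.0
```

Emit:
servo_tool --pt "0 0 0 0 0 -0.28 -1" --pt "0 0 0 0 0 -0.28 -1" --pt "0 0 0 0 0 -0.28 -1" --pt "0 0 0 0 0 -0.253 -1" --pt "0 0 0 0 0 0 -1"

```text
clock: 2.25
eef_pos: [0.1384, -0.6093, 0.2483]
tcp_rot: [[-1.0, -0.002, 0.0], [-0.002, 1.0, 0.001], [-0.0, 0.001, -1.0]]
force: [0.3, 0.2, 0.5]
width: 0.0918
gripper_force: 0.0
```

Emit:
servo_tool --pt "-0.29 0.376 0 0 0 0 -1" --pt "-0.29 0.376 0 0 0 0 -1" --pt "-0.29 0.376 0 0 0 0 -1" --pt "-0.29 0.376 0 0 0 0 -1" --pt "-0.29 0.376 0 0 0 0 -1" --pt "-0.29 0.376 0 0 0 0 -1" --pt "-0.29 0.376 0 0 0 0 -1"

```text
clock: 2.95
eef_pos: [0.3424, -0.3446, 0.2489]
tcp_rot: [[-1.0, 0.005, 0.0], [0.005, 1.0, -0.0], [-0.0, -0.0, -1.0]]
force: [1.3, -0.6, -0.3]
width: 0.0918
gripper_force: 0.0
```

Emit:
servo_tool --pt "-0.29 0.376 0 0 0 0 -1" --pt "-0.29 0.376 0 0 0 0 -1" --pt "-0.29 0.376 0 0 0 0 -1" --pt "-0.29 0.376 0 0 0 0 -1" --pt "-0.29 0.376 0 0 0 0 -1" --pt "-0.29 0.376 0 0 0 0 -1" --pt "-0.29 0.376 0 0 0 0 -1" --pt "0 0 0 0 0 0 -1"

```text
clock: 3.75
eef_pos: [0.5474, -0.0752, 0.2492]
tcp_rot: [[-1.0, -0.005, 0.003], [-0.005, 1.0, 0.004], [-0.003, 0.004, -1.0]]
force: [-0.4, 0.2, -0.3]
width: 0.092
gripper_force: 0.0
```

```bash
python3 - <<'E'
from h import *
snap('wrist','w1');o=readout.get_obs();print(o['eef_pos'],o['joints'])
for n,p in dict(jar=[.5437,-.0822,.062],fun=[.6512,-.0752,.100],big=[.5371,.0853,.07],cup=[.4163,.0838,.048],bot=[.4218,-.091,.095]).items(): print(n,proj('w1',p))
big('w1','w1b',0,0,512,384,1.5625)
E
```

```text
[ 0.54588282 -0.07882049  0.24873473] [ 36.6356558   25.0953003  -46.95153718  97.72768287  19.73478173
  65.80919103  74.3339159 ]
jar [248.3 173.5]
fun [254.  275.9]
big [399.6 169.8]
cup [403.6  54.7]
bot [237.6  50.1]
```

View pics/w1b.png

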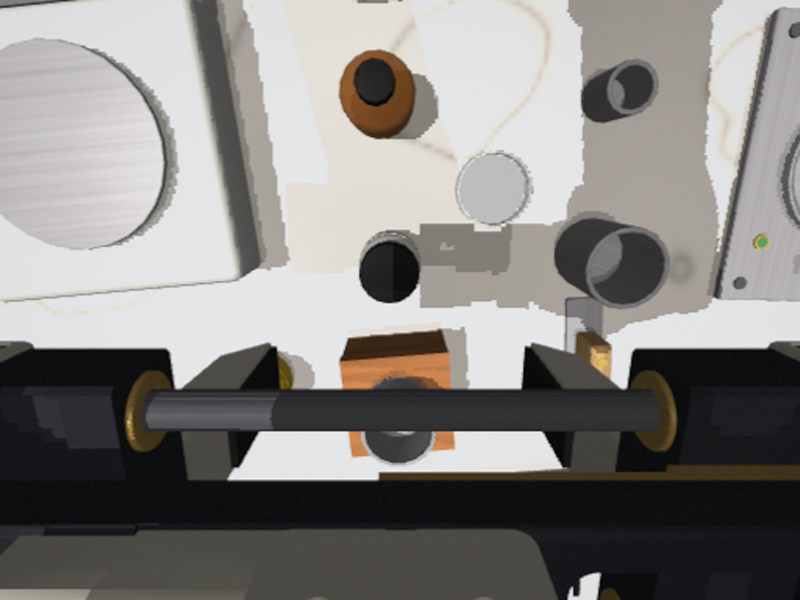

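Wrist view: the jar cap is at (249.6,173.4) against a predicted (248.3,173.5). The funnel rim, cup and large cup also agree within about 1.5 px. Positions are confirmed, so I take the jar.

Emit:
servo_tool --pt "0.022 -0.029 0.3 0 0 0 -1" --pt "0 0 0.45 0 0 0 -1" --pt "0 0 0.45 0 0 0 -1" --pt "0 0 0.4 0 0 0 -1" --pt "0 0 0.3 0 0 0 -1" --pt "0 0 0.15 0 0 0 -1" --pt "0 0 0.09 0 0 0 -1" --pt "0 0 0 0 0 0 -1"

```text
clock: 4.6
eef_pos: [0.5423, -0.0864, 0.0346]
tcp_rot: [[-1.0, 0.002, -0.001], [0.002, 1.0, -0.0], [0.001, -0.0, -1.0]]
force: [0.1, -0.3, 0.1]
width: 0.0916
gripper_force: 0.0
```

Emit:
servo_tool --pt "0 0 0 0 0 0 1" --pt "0 0 0 0 0 0 1" --pt "0 0 0 0 0 0 1" --pt "0 0 0 0 0 0 1" --pt "0 0 0 0 0 0 1" --pt "0 0 0 0 0 0 1" --pt "0 0 0 0 0 0 1"

```text
clock: 5.3
eef_pos: [0.5426, -0.0856, 0.035]
tcp_rot: [[-1.0, -0.0, 0.0], [-0.0, 1.0, 0.0], [-0.0, 0.0, -1.0]]
force: [-0.4, 1.7, 3.4]
width: 0.049
gripper_force: 30.0
```

Emit:
servo_tool --pt "0 0 -0.3 0 0 0 1" --pt "0 0 -0.4 0 0 0 1" --pt "0 0 -0.4 0 0 0 1" --pt "0 0 -0.4 0 0 0 1" --pt "0.166 -0.412 0 0 0 0 1" --pt "0.166 -0.412 0 0 0 0 1" --pt "0.166 -0.412 0 0 0 0 1" --pt "0.166 -0.412 0 0 0 0 1"

```text
clock: 6.1
eef_pos: [0.4749, -0.2523, 0.1846]
tcp_rot: [[-1.0, -0.0, -0.0], [-0.0, 1.0, -0.0], [0.0, -0.0, -1.0]]
force: [0.9, 0.4, -1.4]
width: 0.0489
gripper_force: 30.0
```

Emit:
servo_tool --pt "0.166 -0.412 0 0 0 0 1" --pt "0 0 0 0 0 0 1" --pt "0 0 0.2 0 0 0 1" --pt "0 0 0.2 0 0 0 1" --pt "0 0 0.1 0 0 0 1" --pt "0 0 0.1 0 0 0 1" --pt "0 0 0 0 0 0 1"

```text
clock: 6.8
eef_pos: [0.459, -0.2915, 0.1237]
tcp_rot: [[-1.0, -0.001, -0.002], [-0.001, 1.0, 0.001], [0.002, 0.001, -1.0]]
force: [-0.7, -0.1, -0.1]
width: 0.0492
gripper_force: 30.0
```

```bash
python3 - <<'E'
from h import *
snap('scene','s2');snap('side','d2');o=readout.get_obs();print(o['eef_pos'],o['force'])
a=cv2.imread('pics/s2.png')[100:200,150:290];b=cv2.imread('pics/d2.png')[130:230,270:410]
cv2.imwrite('pics/m2.png',cv2.resize(np.hstack([a,b]),None,fx=2.85,fy=2.85,interpolation=cv2.INTER_CUBIC))
E
```

```text
[ 0.45978878 -0.2917427   0.12503893] [-0.21237014 -0.83338844 -1.04083977]
```

View pics/m2.png

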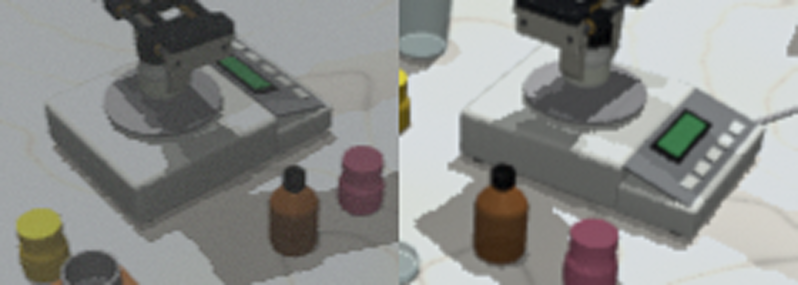

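The jar hangs centred over the pan in both views, with its base about 14 mm above it. Lowering.

Emit:
servo_tool --pt "0 0 0.06 0 0 0 1" --pt "0 0 0.04 0 0 0 1" --pt "0 0 0.02 0 0 0 1" --pt "0 0 0.01 0 0 0 1" --pt "0 0 0 0 0 0 1" --pt "0 0 0 0 0 0 1"

```text
clock: 7.5
eef_pos: [0.4595, -0.2919, 0.1118]
tcp_rot: [[-1.0, -0.0, 0.0], [-0.0, 1.0, -0.0], [-0.0, -0.0, -1.0]]
force: [0.9, 0.2, -0.3]
width: 0.0491
gripper_force: 30.0
```

Emit:
servo_tool --pt "0 0 0.01 0 0 0 1" --pt "0 0 0 0 0 0 1" --pt "0 0 0 0 0 0 -1" --pt "0 0 0 0 0 0 -1" --pt "0 0 0 0 0 0 -1" --pt "0 0 0 0 0 0 -1" --pt "0 0 -0.1 0 0 0 -1" --pt "0 0 -0.3 0 0 0 -1"

```text
clock: 8.3
eef_pos: [0.4579, -0.2913, 0.1495]
tcp_rot: [[-1.0, -0.0, -0.004], [-0.0, 1.0, 0.002], [0.004, 0.002, -1.0]]
force: [1.2, 0.3, 0.9]
width: 0.0898
gripper_force: 0.0
```

Emit:
servo_tool --pt "0 0 -0.4 0 0 0 -1" --pt "0 0 -0.5 0 0 0 -1" --pt "0.053 0.47 0 0 0 0 -1" --pt "0.053 0.47 0 0 0 0 -1" --pt "0.053 0.47 0 0 0 0 -1" --pt "0.053 0.47 0 0 0 0 -1" --pt "0.053 0.47 0 0 0 0 -1" --pt "0.053 0.47 0 0 0 0 -1"

```text
clock: 9.1
eef_pos: [0.4271, -0.008, 0.2415]
tcp_rot: [[-1.0, -0.0, 0.001], [-0.0, 1.0, -0.001], [-0.001, -0.001, -1.0]]
force: [1.3, 0.1, -0.2]
width: 0.0918
gripper_force: 0.0
```

Emit:
servo_tool --pt "0.053 0.47 0 0 0 0 -1" --pt "0.053 0.47 0 0 0 0 -1" --pt "0 0 0 0 0 0 -1" --pt "0 0 0 0 0 0 -1"

```text
clock: 9.5
eef_pos: [0.4168, 0.0853, 0.2413]
tcp_rot: [[-1.0, -0.004, 0.001], [-0.004, 1.0, -0.0], [-0.001, -0.0, -1.0]]
force: [-0.2, -0.6, -0.1]
width: 0.092
gripper_force: 0.0
```

```bash
python3 - <<'E'
from h import *
snap('wrist','w2');o=readout.get_obs();print(o['eef_pos'],o['joints'].round(0) if hasattr(o['joints'],'round') else o['joints'])
for n,p in dict(jar=[.46,-.291,.138],big=[.5371,.086,.07],cup=[.4163,.0843,.048],dish=[.467,.283,.024],ring=[.5477,.3665,.135],blade=[.65,.093,.041]).items(): print(n,proj('w2',p))
big('w2','w2b',0,0,512,384,1.5625)
E
```

```text
[0.41699292 0.08391355 0.24105531] [ 30.  14. -57. 114.  14.  59.  57.]
jar [-164.   242.3]
big [255.3 278.5]
cup [254.3 175.6]
dish [409. 211.]
ring [539.  325.3]
blade [260.2 339. ]
```

View pics/w2b.png

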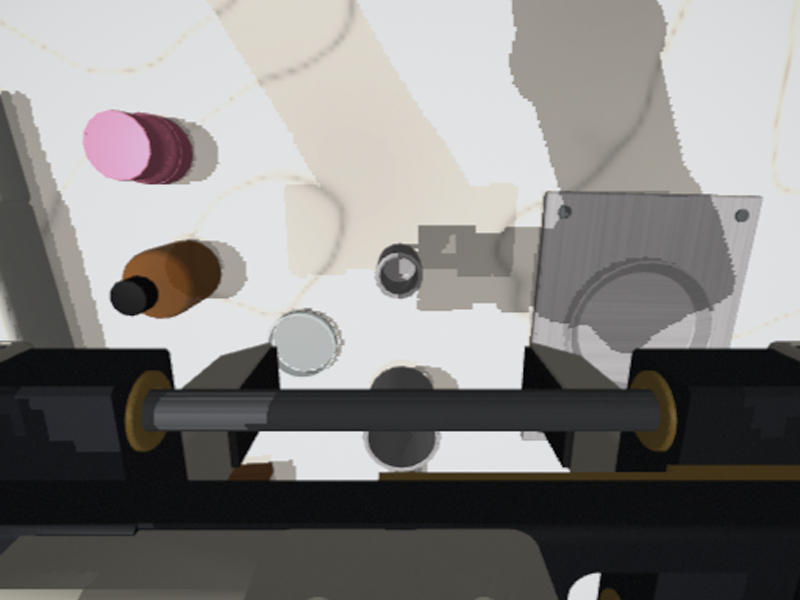

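Cup rim at (255.4,175.4) against (254.3,175.6) predicted; the dish centre agrees too. Descending to grip the cup high on its wall.

Emit:
servo_tool --pt "0.006 0.006 0.3 0 0 0 -1" --pt "0 0 0.45 0 0 0 -1" --pt "0 0 0.45 0 0 0 -1" --pt "0 0 0.4 0 0 0 -1" --pt "0 0 0.25 0 0 0 -1" --pt "0 0 0.12 0 0 0 -1" --pt "0 0 0.05 0 0 0 -1" --pt "0 0 0 0 0 0 -1"

```text
clock: 10.35
eef_pos: [0.4165, 0.0835, 0.0384]
tcp_rot: [[-1.0, 0.002, -0.001], [0.002, 1.0, -0.001], [0.001, -0.001, -1.0]]
force: [-0.4, -0.1, 0.8]
width: 0.0919
gripper_force: 0.0
```

Emit:
servo_tool --pt "0 0 0 0 0 0 1" --pt "0 0 0 0 0 0 1" --pt "0 0 0 0 0 0 1" --pt "0 0 0 0 0 0 1" --pt "0 0 0 0 0 0 1" --pt "0 0 0 0 0 0 1" --pt "0 0 0 0 0 0 1" --pt "0 0 0 0 0 0 1"

```text
clock: 11.15
eef_pos: [0.4163, 0.0847, 0.0387]
tcp_rot: [[-1.0, -0.0, -0.0], [-0.0, 1.0, -0.0], [0.0, -0.0, -1.0]]
force: [-0.0, -1.0, 1.0]
width: 0.0352
gripper_force: 30.0
```

Emit:
servo_tool --pt "0 0 -0.3 0 0 0 1" --pt "0 0 -0.4 0 0 0 1" --pt "-0.101 0.398 -0.2 0 0 0 1" --pt "-0.101 0.398 0 0 0 0 1" --pt "-0.101 0.398 0 0 0 0 1" --pt "-0.101 0.398 0 0 0 0 1" --pt "-0.101 0.398 0 0 0 0 1" --pt "0 0 0 0 0 0 1"

```text
clock: 11.95
eef_pos: [0.4666, 0.2903, 0.1292]
tcp_rot: [[-1.0, -0.006, 0.0], [-0.006, 1.0, 0.005], [-0.0, 0.005, -1.0]]
force: [0.1, -0.1, -2.0]
width: 0.0347
gripper_force: 30.0
```

Emit:
servo_tool --pt "0 0 0.25 0 0 0 1" --pt "0 0 0.2 0 0 0 1" --pt "0 0 0.1 0 0 0 1" --pt "0 0 0.05 0 0 0 1" --pt "0 0 0 0 0 0 1" --pt "0 0 0 0 0 0 1"

```text
clock: 12.55
eef_pos: [0.4672, 0.2839, 0.0694]
tcp_rot: [[-1.0, -0.0, 0.001], [-0.0, 1.0, 0.001], [-0.001, 0.001, -1.0]]
force: [-0.2, -0.7, -1.6]
width: 0.0349
gripper_force: 30.0
```

```bash
python3 - <<'E'
from h import *
snap('scene','s3');snap('side','d3');o=readout.get_obs();print(o['eef_pos'],o['force'])
a=cv2.imread('pics/s3.png')[225:340,255:395];b=cv2.imread('pics/d3.png')[220:335,120:260]
cv2.imwrite('pics/m3.png',cv2.resize(np.hstack([a,b]),None,fx=2.85,fy=2.85,interpolation=cv2.INTER_CUBIC))
E
```

```text
[0.46729214 0.28397413 0.06953198] [ 0.0173675   0.35345347 -1.53308326]
```

View pics/m3.png

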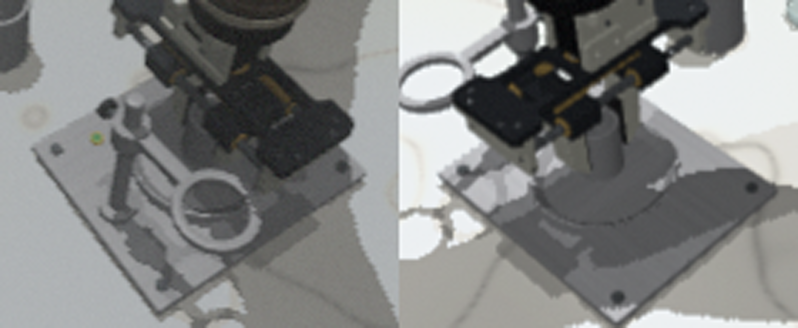

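The cup hangs over the dish, clear of the ring and column. Lowering the last 15 mm.

Emit:
servo_tool --pt "0 0 0.06 0 0 0 1" --pt "0 0 0.04 0 0 0 1" --pt "0 0 0.02 0 0 0 1" --pt "0 0 0.01 0 0 0 1" --pt "0 0 0.01 0 0 0 1" --pt "0 0 0.01 0 0 0 1" --pt "0 0 0 0 0 0 1" --pt "0 0 0 0 0 0 1"

```text
clock: 13.45
eef_pos: [0.4667, 0.2835, 0.0556]
tcp_rot: [[-1.0, -0.0, 0.001], [-0.0, 1.0, -0.001], [-0.001, -0.001, -1.0]]
force: [-7.0, -7.6, 26.9]
width: 0.0353
gripper_force: 30.0
```

Emit:
servo_tool --pt "0 0 -0.01 0 0 0 1" --pt "0 0 0 0 0 0 1" --pt "0 0 0 0 0 0 -0.1" --pt "0 0 0 0 0 0 -0.1" --pt "0 0 0 0 0 0 -0.1" --pt "0 0 0 0 0 0 -0.1" --pt "0 0 -0.1 0 0 0 -0.1" --pt "0 0 -0.2 0 0 0 -0.1"

```text
clock: 14.25
eef_pos: [0.4661, 0.2832, 0.0844]
tcp_rot: [[-1.0, -0.0, -0.002], [-0.0, 1.0, -0.001], [0.002, -0.001, -1.0]]
force: [1.1, -0.1, 0.0]
width: 0.0508
gripper_force: 0.0
```

Emit:
servo_tool --pt "0 0 -0.4 0 0 0 -1" --pt "0 0 -0.45 0 0 0 -1" --pt "0 0 -0.45 0 0 0 -1" --pt "-0.3 -0.3 0 0 0 0 -1" --pt "-0.37 -0.3 0 0 0 0 -1" --pt "-0.37 -0.32 0 0 0 0 -1" --pt "-0.3 -0.33 0 0 0 0 -1" --pt "-0.3 -0.33 0 0 0 0 -1"

```text
clock: 15.05
eef_pos: [0.632, 0.1243, 0.2155]
tcp_rot: [[-1.0, -0.0, 0.0], [-0.0, 1.0, 0.0], [-0.0, 0.0, -1.0]]
force: [0.7, 0.7, -0.9]
width: 0.0921
gripper_force: 0.0
```

Emit:
servo_tool --pt "-0.19 -0.33 0 0 0 0 -1" --pt "0 0 0 0 0 0 -1" --pt "0 0 0 0 0 0 -1"

```text
clock: 15.35
eef_pos: [0.65, 0.0919, 0.2149]
tcp_rot: [[-1.0, 0.002, -0.0], [0.002, 1.0, 0.001], [0.0, 0.001, -1.0]]
force: [-0.1, 1.1, -0.0]
width: 0.0918
gripper_force: 0.0
```

```bash
python3 - <<'E'
from h import *
snap('wrist','w3');o=readout.get_obs();print(o['eef_pos'],o['joints'].round(0))
for n,p in dict(big=[.5371,.086,.07],cup=[.467,.283,.064],dish=[.467,.283,.027],E1=[.6922,.097,.041],E2=[.6071,.0894,.041],fun=[.6512,-.0745,.100]).items(): print(n,proj('w3',p))
big('w3','w3b',0,0,512,384,1.5625)
E
```

```text
[0.64942786 0.09347518 0.21515031] [ 15.  37. -46.  85.  28.  70.  55.]
big [247.9  64.2]
cup [477.9 -23.7]
dish [450.   -6.4]
E1 [259.6 216.2]
E2 [252.5 140.3]
fun [ 69.9 196. ]
```

View pics/w3b.png

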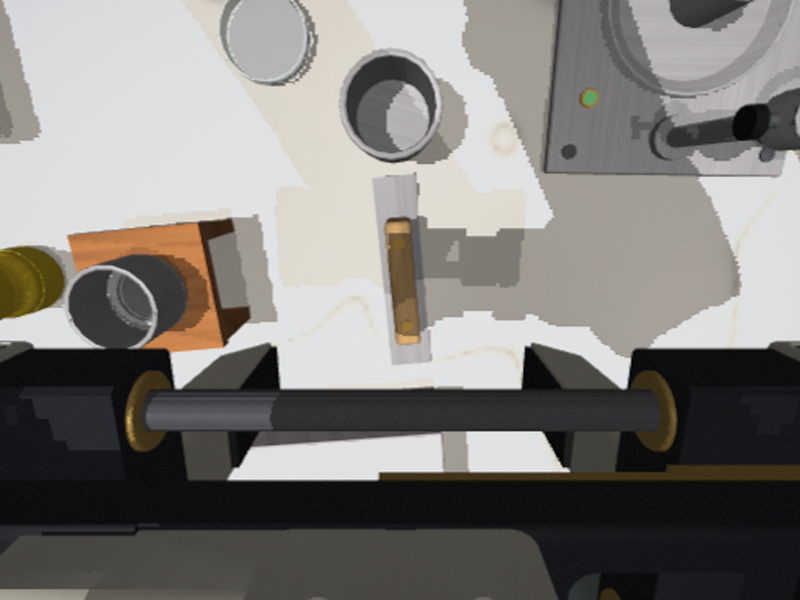

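```bash
python3 - <<'E'
from h import *
f=lambda x,y,z:print(atz('w3',x/1.5625,y/1.5625,z))
f(398,232,.041);f(408.5,341,.041)
f(395,177,.002);f(411,362,.002)
print('box');f(435,390,0);f(435,430,.0);f(435,432,.07);f(435,390,.07)
# box top corner from two views
print(tri([S(87,420),D(180,195-67)]),[atz('scene0',u/1.5625,v/1.5625,.07) for u,v in((287,430),(223,345))])
print('fun',atz('w3',113/1.5625,308/1.5625,.1), 'fun tri',tri([('w3',113/1.5625,308/1.5625),('w1',256,277)]))
print('cup',atz('w3',705/1.5625,0,.02))
E
```

```text
[0.6157 0.0917 0.041 ]
[0.6946 0.0991 0.041 ]
[0.5795 0.0894 0.002 ]
[0.7275 0.102  0.002 ]
box
[0.7539 0.1225 0.    ]
[0.792  0.1231 0.    ]
[0.7513 0.1172 0.07  ]
[0.7192 0.1166 0.07  ]
(array([0.7444, 0.1114, 0.0835]), [0.002, 0.002]) [array([0.7491, 0.1241, 0.07  ]), array([ 0.7641, -0.0726,  0.07  ])]
fun [ 0.6522 -0.0725  0.1   ] fun tri (array([ 0.6526, -0.0729,  0.0997]), [0.0002, 0.0002])
cup [0.4702 0.2893 0.02  ]
```

Grip ends on the blade at (398,232) and (408.5,341): centre (0.6535, 0.0957), yaw +4.9°, and the box beyond is clear. The funnel triangulates to (0.6525, -0.0728, 0.0997), which matches the expected 0.100. Taking the blade.

Emit:
servo_tool --pt "-0.04 0.022 0.2 0 0 0 -1" --pt "0 0 0.4 0 0 -0.163 -1" --pt "0 0 0.45 0 0 0 -1" --pt "0 0 0.35 0 0 0 -1" --pt "0 0 0.25 0 0 0 -1" --pt "0 0 0.1 0 0 0 -1" --pt "0 0 0.02 0 0 0 -1" --pt "0 0 0 0 0 0 -1"

```text
clock: 16.2
eef_pos: [0.6543, 0.0961, 0.039]
tcp_rot: [[-0.996, -0.086, 0.001], [-0.086, 0.996, 0.001], [-0.001, 0.001, -1.0]]
force: [-0.3, -0.1, 0.2]
width: 0.0917
gripper_force: 0.0
```

Emit:
servo_tool --pt "0 0 0 0 0 0 1" --pt "0 0 0 0 0 0 1" --pt "0 0 0 0 0 0 1" --pt "0 0 0 0 0 0 1" --pt "0 0 0 0 0 0 1" --pt "0 0 0 0 0 0 1" --pt "0 0 0 0 0 0 1" --pt "0 0 0 0 0 0 1"

```text
clock: 17.0
eef_pos: [0.6539, 0.0949, 0.0377]
tcp_rot: [[-0.996, -0.085, -0.0], [-0.085, 0.996, -0.0], [0.0, -0.0, -1.0]]
force: [0.6, 0.2, 0.8]
width: 0.0326
gripper_force: 0.0
```

Emit:
servo_tool --pt "0 0 0 0 0 0 1" --pt "0 0 0 0 0 0 1" --pt "0 0 0 0 0 0 1"

```text
clock: 17.3
eef_pos: [0.6539, 0.0948, 0.0377]
tcp_rot: [[-0.996, -0.085, -0.0], [-0.085, 0.996, -0.0], [0.0, -0.0, -1.0]]
force: [0.6, -0.2, 0.4]
width: 0.0176
gripper_force: 30.0
```

Emit:
servo_tool --pt "0 0 -0.3 0 0 0 1" --pt "0 0 -0.45 0 0 0 1" --pt "0 0 -0.45 0 0 0 1" --pt "0 0 -0.45 0 0 0 1" --pt "0 0 -0.35 0 0 0 1" --pt "0.1 0.08 0 0 0 0 1" --pt "0.3 0.25 0 0 0 0 1" --pt "0.32 0.26 0 0 0 0 1"

```text
clock: 18.1
eef_pos: [0.576, 0.1474, 0.2366]
tcp_rot: [[-0.997, -0.083, -0.001], [-0.083, 0.997, -0.0], [0.001, -0.0, -1.0]]
force: [0.2, 1.7, -1.9]
width: 0.0178
gripper_force: 30.0
```

Emit:
servo_tool --pt "0.32 0.26 0 0 0 0 1" --pt "0.32 0.26 0 0 0 0.26 1" --pt "0 0 0 0 0 0.26 1" --pt "0 0 0 0 0 0.26 1" --pt "0 0 0 0 0 0.26 1" --pt "0 0 0 0 0 0.26 1" --pt "0 0 0 0 0 0.26 1" --pt "0 0 0 0 0 0.26 1"

```text
clock: 18.9
eef_pos: [0.508, 0.1937, 0.2367]
tcp_rot: [[-0.643, 0.766, -0.001], [0.766, 0.643, -0.001], [0.0, -0.002, -1.0]]
force: [0.1, -0.6, -1.9]
width: 0.0178
gripper_force: 30.0
```

Emit:
servo_tool --pt "0 0 0 0 0 0.26 1" --pt "0 0 0 0 0 0.26 1" --pt "0 0 0 0 0 0.26 1" --pt "0 0 0 0 0 0.26 1" --pt "0 0 0 0 0 0.26 1" --pt "0 0 0 0 0 0.043 1" --pt "0 0 0 0 0 0 1" --pt "0 0 0 0 0 0 1"

```text
clock: 19.7
eef_pos: [0.5086, 0.1939, 0.2374]
tcp_rot: [[-0.003, 1.0, -0.001], [1.0, 0.003, -0.0], [-0.0, -0.001, -1.0]]
force: [-0.6, 0.3, -2.3]
width: 0.0179
gripper_force: 30.0
```

Emit:
servo_tool --pt "0.222 -0.329 0 0 0 0 1" --pt "0.222 -0.329 0 0 0 0 1" --pt "0.222 -0.329 0 0 0 0 1" --pt "0.222 -0.329 0 0 0 0 1" --pt "0 0 0.2 0 0 0 1" --pt "0 0 0.4 0 0 0 1" --pt "0 0 0.4 0 0 0 1" --pt "0 0 0.2 0 0 0 1"

```text
clock: 20.5
eef_pos: [0.3761, 0.2816, 0.115]
tcp_rot: [[-0.003, 1.0, -0.003], [1.0, 0.003, -0.002], [-0.002, -0.003, -1.0]]
force: [-0.7, 0.7, -1.6]
width: 0.0178
gripper_force: 30.0
```

Emit:
servo_tool --pt "0 0 0.2 0 0 0 1" --pt "0 0 0.1 0 0 0 1" --pt "0 0 0 0 0 0 1" --pt "0 0 0 0 0 0 1"

```text
clock: 20.9
eef_pos: [0.3775, 0.2831, 0.0883]
tcp_rot: [[-0.001, 1.0, 0.0], [1.0, 0.001, 0.0], [0.0, 0.0, -1.0]]
force: [0.2, -0.2, -1.1]
width: 0.0174
gripper_force: 30.0
```

```bash
python3 - <<'E'
from h import *
snap('scene','s4');snap('side','d4');o=readout.get_obs();print(o['eef_pos'],o['force'],o['joints'].round(0))
a=cv2.imread('pics/s4.png')[225:340,255:395];b=cv2.imread('pics/d4.png')[220:335,120:260]
cv2.imwrite('pics/m4.png',cv2.resize(np.hstack([a,b]),None,fx=2.85,fy=2.85,interpolation=cv2.INTER_CUBIC))
E
```

```text
[0.37785676 0.28324376 0.08870457] [ 0.27972133 -0.17436585 -1.37389989] [-20.  26. -30. 119.  21.  39. -64.]
```

View pics/m4.png

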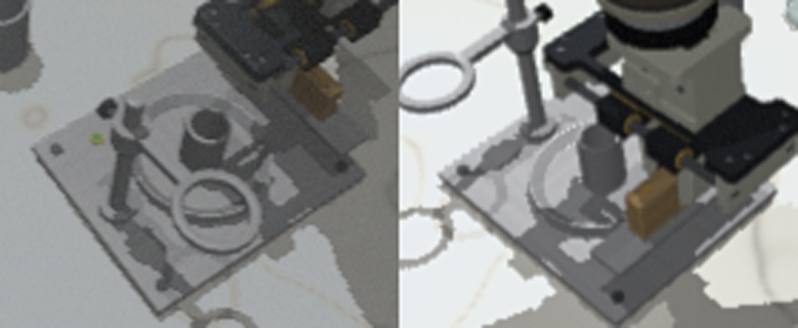

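The cup stands central in the dish; the blade is over the front strip and parallel. Lowering.

Emit:
servo_tool --pt "0 0 0.15 0 0 0 1" --pt "0 0 0.12 0 0 0 1" --pt "0 0 0.05 0 0 0 1" --pt "0 0 0.02 0 0 0 1" --pt "0 0 0.01 0 0 0 1" --pt "0 0 0.01 0 0 0 1" --pt "0 0 0 0 0 0 1" --pt "0 0 0 0 0 0 1"

```text
clock: 21.8
eef_pos: [0.3774, 0.2828, 0.0519]
tcp_rot: [[-0.0, 1.0, 0.0], [1.0, 0.0, 0.0], [0.0, 0.0, -1.0]]
force: [0.6, 0.7, -1.6]
width: 0.0178
gripper_force: 30.0
```

Emit:
servo_tool --pt "0 0 0.01 0 0 0 1" --pt "0 0 0 0 0 0 1" --pt "0 0 0 0 0 0 1"

```text
clock: 22.1
eef_pos: [0.3775, 0.2828, 0.0515]
tcp_rot: [[-0.0, 1.0, 0.001], [1.0, 0.0, 0.0], [0.0, 0.001, -1.0]]
force: [-3.2, -2.6, 11.2]
width: 0.0179
gripper_force: 30.0
```

Emit:
servo_tool --pt "0 0 0 0 0 0 0.35" --pt "0 0 0 0 0 0 0.35" --pt "0 0 0 0 0 0 0.35" --pt "0 0 -0.05 0 0 0 0.35" --pt "0 0 -0.2 0 0 0 0.35" --pt "0 0 -0.4 0 0 0 0.35" --pt "0 0 -0.4 0 0 0 0.35" --pt "0 0 -0.4 0 0 0 0.35"

```text
clock: 22.9
eef_pos: [0.3768, 0.2826, 0.1974]
tcp_rot: [[-0.001, 1.0, -0.001], [1.0, 0.001, 0.0], [0.0, -0.001, -1.0]]
force: [1.6, -0.1, -0.2]
width: 0.0299
gripper_force: 0.0
```

Emit:
servo_tool --pt "0 0 -0.4 0 0 0 1" --pt "0 0 0 0 0 0 1"

```text
clock: 23.1
eef_pos: [0.3789, 0.2849, 0.241]
tcp_rot: [[-0.0, 1.0, 0.007], [1.0, 0.0, 0.005], [0.005, 0.007, -1.0]]
force: [0.3, -0.1, -0.6]
width: 0.0181
gripper_force: 0.0
```

```bash
python3 - <<'E'
from h import *
snap('wrist','w5');snap('scene','s5');snap('side','d5');o=readout.get_obs();print(o['eef_pos'],o['force'],o['joints'].round(0))
a=cv2.imread('pics/s5.png')[225:340,255:395];b=cv2.imread('pics/d5.png')[220:335,120:260]
m=cv2.resize(np.hstack([a,b]),(798,328),interpolation=cv2.INTER_CUBIC)
w=cv2.resize(cv2.imread('pics/w5.png')[50:230,112:512],(598,270))
w=cv2.copyMakeBorder(w,0,0,0,200,cv2.BORDER_CONSTANT)
cv2.imwrite('pics/m5.png',np.vstack([m,w]))
for n,p in dict(cup=[.467,.283,.064],dish=[.467,.283,.027],ring=[.5477,.3665,.135],blade=[.377,.283,.054]).items(): print(n,proj('w5',p),proj('s5',p),proj('d5',p))
E
```

```text
[0.37712229 0.28231036 0.23558699] [-0.05068776 -0.1094225  -0.54376045] [-14.  15. -36. 110.  10.  58. -54.]
cup [334.6 182.3] [327.5 268.5] [189.8 268.1]
dish [326.6 175.5] [325.2 277.4] [191.6 279.8]
ring [466.  100.6] [330.3 298.2] [130.5 247.9]
blade [253.6 180.4] [355.4 253.2] [218.6 291.2]
```

View pics/m5.png

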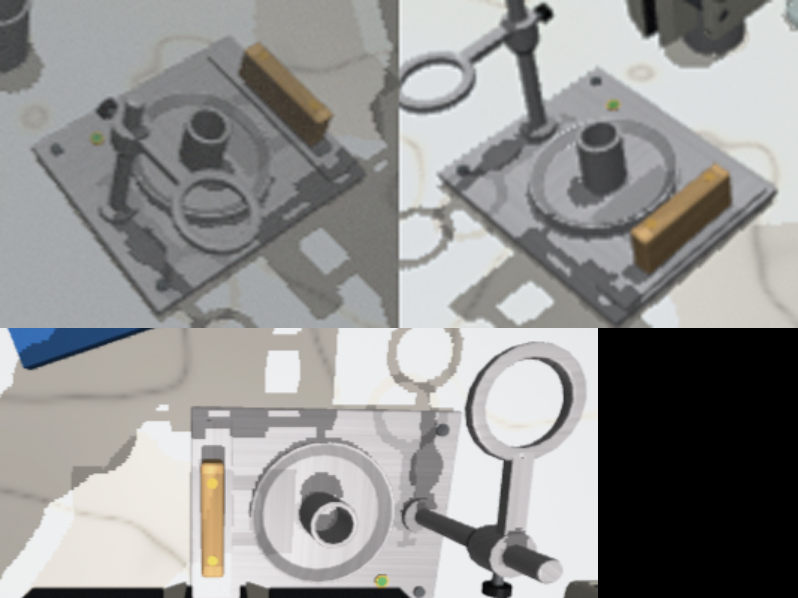

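```bash
python3 - <<'E'
from h import *
c=lambda x,y:(112+x/1.495,50+(y-328)/1.5)
for n,x,y,z in[('dish',322,510,.0255),('cup',334,524,.064),('blade',212,520,.054),('ring',526,402,.135),('ringlow',526,402,.133),('coltop',549,571,.165)]:print(n,atz('w5',*c(x,y),z))
print('ring tri',tri([('w5',)+c(526,402),S(482,507),D(65,324)]))
E
```

```text
dish [0.4681 0.288  0.0255]
cup [0.4678 0.2848 0.064 ]
blade [0.3773 0.2858 0.054 ]
ring [0.5458 0.3675 0.135 ]
ringlow [0.5472 0.3676 0.133 ]
coltop [0.5524 0.2826 0.165 ]
ring tri (array([0.5476, 0.367 , 0.1326]), [0.0007, 0.0022, 0.0028])
```

The cup is central in the dish within about 3 mm and the blade is in place, released. Next I go to the +x side of the ring with closed fingers.

Emit:
servo_tool --pt "0.14 0.377 0 0 0 0 1" --pt "0.14 0.377 0 0 0 0 1" --pt "0.14 0.377 0 0 0 0 1" --pt "0.14 0.377 0 0 0 0 1" --pt "0.14 0.377 0 0 0 0 1" --pt "0.14 0.377 0 0 0 0 1" --pt "0 0 0 0 0 0 1" --pt "0 0 0 0 0 0 1"

```text
clock: 24.05
eef_pos: [0.603, 0.3666, 0.2328]
tcp_rot: [[-0.0, 1.0, -0.004], [1.0, 0.0, -0.002], [-0.002, -0.004, -1.0]]
force: [0.0, 0.4, -0.1]
width: 0.0005
gripper_force: 0.0
```

Emit:
servo_tool --pt "0 0 0.3 0 0 0 1" --pt "0 0 0.35 0 0 0 1" --pt "0 0 0.2 0 0 0 1" --pt "0 0 0.08 0 0 0 1" --pt "0 0 0 0 0 0 1" --pt "0 0 0 0 0 0 1"

```text
clock: 24.65
eef_pos: [0.6034, 0.3672, 0.1439]
tcp_rot: [[-0.0, 1.0, 0.001], [1.0, 0.0, 0.001], [0.001, 0.001, -1.0]]
force: [-0.1, -0.2, 0.6]
width: 0.0006
gripper_force: 0.0
```

Emit:
servo_tool --pt "0.0335 -0.0588 0 0 0 -0.1333 1" --pt "0.0335 -0.0588 0 0 0 -0.1333 1" --pt "0.0335 -0.0588 0 0 0 -0.1333 1" --pt "0.0335 -0.0588 0 0 0 -0.1333 1" --pt "0.0335 -0.0588 0 0 0 -0.1333 1" --pt "0.0335 -0.0588 0 0 0 -0.1333 1" --pt "0.0335 -0.0588 0 0 0 -0.1333 1" --pt "0.0335 -0.0588 0 0 0 -0.1333 1"

```text
clock: 25.45
eef_pos: [0.5527, 0.3819, 0.1448]
tcp_rot: [[-0.532, 0.847, 0.003], [0.847, 0.532, 0.002], [-0.0, 0.003, -1.0]]
force: [1.2, 0.8, 0.7]
width: 0.0002
gripper_force: 0.4
```

Emit:
servo_tool --pt "0.0335 -0.0588 0 0 0 -0.1333 1" --pt "0.0335 -0.0588 0 0 0 -0.1333 1" --pt "0.0335 -0.0588 0 0 0 -0.1333 1" --pt "0.0335 -0.0588 0 0 0 -0.1333 1" --pt "0.0335 -0.0588 0 0 0 -0.1333 1" --pt "0.0335 -0.0588 0 0 0 -0.1333 1" --pt "0.0335 -0.0588 0 0 0 -0.1333 1" --pt "0.0335 -0.0588 0 0 0 -0.1333 1"

```text
clock: 26.25
eef_pos: [0.5011, 0.3672, 0.1448]
tcp_rot: [[-0.9, 0.436, 0.003], [0.436, 0.9, 0.002], [-0.002, 0.003, -1.0]]
force: [-0.6, 1.8, 0.5]
width: -0.0
gripper_force: 0.5
```

Emit:
servo_tool --pt "0.0335 -0.0588 0 0 0 -0.1333 1" --pt "0.0335 -0.0588 0 0 0 -0.1333 1" --pt "0.0335 -0.0588 0 0 0 -0.1333 1" --pt "0.0335 -0.0588 0 0 0 -0.1333 1" --pt "0.0335 -0.0588 0 0 0 -0.1333 1" --pt "0 0 0 0 0 0 1" --pt "0 0 0 0 0 0 1"

```text
clock: 26.95
eef_pos: [0.4764, 0.3441, 0.144]
tcp_rot: [[-0.994, 0.107, 0.002], [0.107, 0.994, 0.001], [-0.002, 0.001, -1.0]]
force: [-0.9, 0.9, 2.8]
width: 0.0003
gripper_force: 1.2
```

Emit:
servo_tool --pt "0.02 -0.02 0 0 0 -0.1 1" --pt "0.02 -0.02 0 0 0 -0.103 1" --pt "0.02 -0.02 0 0 0 0 1" --pt "0 -0.02 0 0 0 0 1" --pt "0 -0.015 0 0 0 0 1" --pt "0 0 0 0 0 0 1" --pt "0 0 0 0 0 0 1"

```text
clock: 27.65
eef_pos: [0.4696, 0.3342, 0.1426]
tcp_rot: [[-1.0, -0.001, 0.0], [-0.001, 1.0, -0.0], [-0.0, -0.0, -1.0]]
force: [-0.3, -0.0, 0.1]
width: 0.0005
gripper_force: 0.2
```

Emit:
servo_tool --pt "0 -0.01 0 0 0 0 1" --pt "0 -0.01 0 0 0 0 1" --pt "0 0 0 0 0 0 1"

```text
clock: 27.95
eef_pos: [0.4695, 0.3322, 0.1426]
tcp_rot: [[-1.0, -0.001, -0.0], [-0.001, 1.0, -0.0], [0.0, -0.0, -1.0]]
force: [-0.3, 1.0, 0.0]
width: 0.0002
gripper_force: 0.4
```

Emit:
servo_tool --pt "0 -0.01 0 0 0 0 1" --pt "0 -0.01 0 0 0 0 1" --pt "0 0 0 0 0 0 1"

```text
clock: 28.25
eef_pos: [0.4695, 0.3305, 0.1428]
tcp_rot: [[-1.0, -0.001, -0.0], [-0.001, 1.0, 0.001], [0.0, 0.001, -1.0]]
force: [-0.9, 2.6, -0.9]
width: 0.0003
gripper_force: 1.1
```

Emit:
servo_tool --pt "0 -0.01 0 0 0 0 1" --pt "0 -0.01 0 0 0 0 1" --pt "0 0 0 0 0 0 1"

```text
clock: 28.55
eef_pos: [0.4694, 0.33, 0.1431]
tcp_rot: [[-1.0, -0.002, 0.0], [-0.002, 1.0, 0.003], [-0.0, 0.003, -1.0]]
force: [-0.4, 7.2, -3.8]
width: 0.0002
gripper_force: 3.5
```

```bash
python3 - <<'E'
from h import *
snap('scene','s6');snap('side','d6');o=readout.get_obs();print(o['eef_pos'],o['force'])
a=cv2.imread('pics/s6.png')[225:340,255:395];b=cv2.imread('pics/d6.png')[190:305,120:260]
cv2.imwrite('pics/m6.png',cv2.resize(np.hstack([a,b]),(798,328),interpolation=cv2.INTER_CUBIC))
E
```

```text
[0.4693701  0.32994288 0.1430045 ] [-1.37595886  8.0495718  -2.72777727]
```

View pics/m6.png

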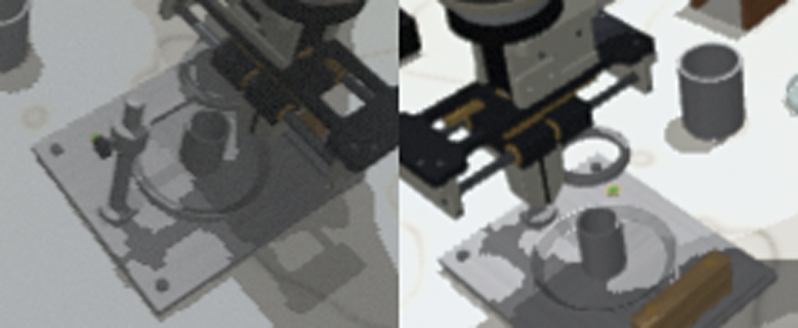

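The ring is against its stop: force rises to 8 N and the ring is over the cup. Backing off, rising and taking one look at the ring.

Emit:
servo_tool --pt "0 0.05 0 0 0 0 1" --pt "0 0.15 0 0 0 0 1" --pt "0 0.1 -0.3 0 0 0 -1" --pt "0 0 -0.45 0 0 0 -1" --pt "0 -0.35 -0.45 0 0 0 -1" --pt "0 -0.41 -0.1 0 0 0 -1" --pt "0 0 0 0 0 0 -1" --pt "0 0 0 0 0 0 -1"

```text
clock: 29.45
eef_pos: [0.4703, 0.2859, 0.2674]
tcp_rot: [[-1.0, 0.001, 0.001], [0.001, 1.0, -0.001], [-0.001, -0.001, -1.0]]
force: [-0.6, 0.5, -0.1]
width: 0.0436
gripper_force: 0.0
```

```bash
python3 - <<'E'
from h import *
snap('wrist','w7');o=readout.get_obs();print(o['eef_pos'],o['tcp_rot'].round(3).tolist(),o['joints'].round(0))
r=proj('w7',[.467,.2835,.135]);c=proj('w7',[.467,.2835,.064]);d=proj('w7',[.467,.2835,.0255]);print(r,c,d)
x,y=int(r[0])-80,int(r[1])-60
print(x,y);big('w7','w7b',max(x,0),max(y,0),x+160,y+120,5)
E
```

```text
[0.46963867 0.28692139 0.267059  ] [[-1.0, -0.001, -0.0], [-0.001, 1.0, -0.0], [0.0, -0.0, -1.0]] [  4.  28. -59.  96.  25.  71.  29.]
[252.4 186. ] [253.2 171.5] [253.5 165.9]
172 126
```

View pics/w7b.png

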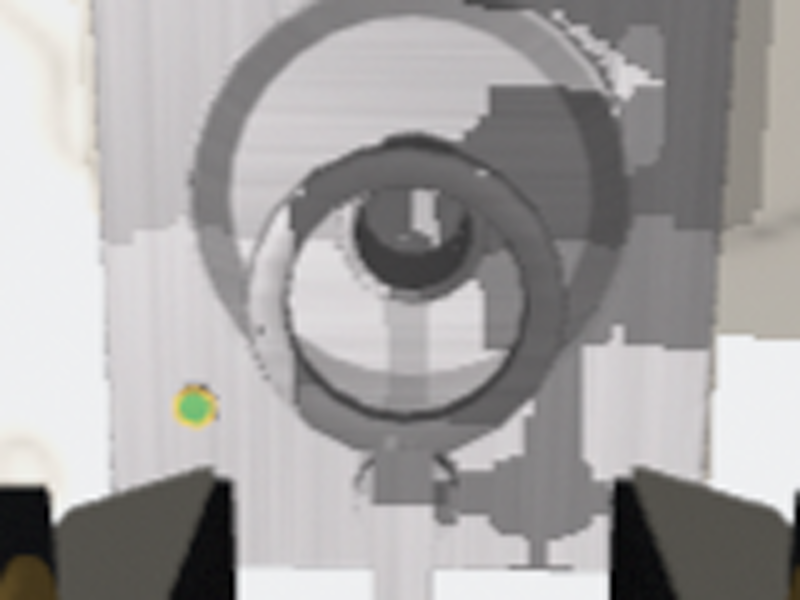

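The ring's upper face is centred at crop (407,300), i.e. pixel (253.4,186.0), so the ring is at about (0.467, 0.2843), concentric over the cup and dish. Next the funnel; I check the yellow jar's clearance first.

```bash
python3 - <<'E'
from h import *
print(tri([S(38,183),D(469,52)]))
E
```

```text
(array([ 0.652 , -0.1956,  0.0613]), [0.0019, 0.0019])
```

Emit:
servo_tool --pt "-0.203 -0.4 0 0 0 0 -0.5" --pt "-0.203 -0.4 0 0 0 0 -0.5" --pt "-0.203 -0.4 0 0 0 0 -0.5" --pt "-0.203 -0.4 0 0 0 0 -0.5" --pt "-0.203 -0.4 0 0 0 0 -0.5" --pt "-0.203 -0.4 0 0 0 0 -0.5" --pt "-0.203 -0.4 0 0 0 0 -0.5" --pt "-0.203 -0.4 0 0 0 0 -0.5"

```text
clock: 30.3
eef_pos: [0.6333, -0.033, 0.2663]
tcp_rot: [[-1.0, -0.004, -0.001], [-0.004, 1.0, 0.001], [0.001, 0.001, -1.0]]
force: [1.0, 1.1, -0.2]
width: 0.0685
gripper_force: 0.0
```

Emit:
servo_tool --pt "-0.203 -0.4 0 0 0 0 -0.5" --pt "0 0 0.2 0 0 0 -0.5" --pt "0 0 0.3 0 0 0 -0.5" --pt "0 0 0 0 0 0 -0.5" --pt "0 0 0 0 0 0 -0.5"

```text
clock: 30.8
eef_pos: [0.6528, -0.0715, 0.2168]
tcp_rot: [[-1.0, -0.004, -0.002], [-0.004, 1.0, 0.001], [0.002, 0.001, -1.0]]
force: [-0.2, -0.8, 1.0]
width: 0.0689
gripper_force: 0.0
```

```bash
python3 - <<'E'
from h import *
d=snap('wrist','w8');o=readout.get_obs();print(o['eef_pos'],o['width'])
r=proj('w8',[.6525,-.073,.1]);print(r)
im=cv2.imread('pics/w8.png');cv2.imwrite('pics/w8c.png',im)
hsv=cv2.cvtColor(im,cv2.COLOR_BGR2HSV)
# rack orange mask extents
m=cv2.inRange(hsv,(5,100,60),(18,255,255));ys,xs=np.nonzero(m);print('rack',np.percentile(xs,[2,98]),np.percentile(ys,[2,98]))
E
```

```text
[ 0.65331198 -0.07147968  0.217941  ] 0.06860156747388076
[253.  193.6]
rack [211. 292.] [141. 222.]
```

```bash
python3 - <<'E'
from h import *
g=cv2.cvtColor(cv2.imread('pics/w8.png'),cv2.COLOR_BGR2GRAY)
g=cv2.resize(g[130:260,180:330],None,fx=4,fy=4,interpolation=cv2.INTER_CUBIC)
c=cv2.HoughCircles(cv2.GaussianBlur(g,(0,0),2),cv2.HOUGH_GRADIENT,1,30,param1=100,param2=25,minRadius=95,maxRadius=150)
for x,y,r in c[0][:4]: u,v=180+x/4,130+y/4; print(u,v,r/4,atz('w8',u,v,.1))
E
```

```text
254.625 189.625 30.75 [ 0.6488 -0.0715  0.1   ]
```

```bash
python3 - <<'E'
from h import *
for t,(x0,y0,x1,y1),rr in(('w3',(30,160,120,230),(24,34)),('w8',(190,140,320,250),(25,36))):
    g=cv2.cvtColor(cv2.imread(f'pics/{t}.png'),cv2.COLOR_BGR2GRAY)
    g=cv2.resize(g[y0:y1,x0:x1],None,fx=4,fy=4,interpolation=cv2.INTER_CUBIC)
    c=cv2.HoughCircles(cv2.GaussianBlur(g,(0,0),2),cv2.HOUGH_GRADIENT_ALT,1,8,param1=100,param2=.5,minRadius=4*rr[0],maxRadius=4*rr[1])
    for x,y,r in (c[0][:5] if c is not None else []): u,v=x0+x/4,y0+y/4; print(t,u,v,r/4,atz(t,u,v,.1))
E
python3 -c "
from h import *
big('w8','w8b',150,110,360,260,3.8)"
```

```text
w3 70.25 198.5 26.943508 [ 0.6535 -0.0746  0.1   ]
w8 251.0 193.25 27.860352 [ 0.6522 -0.0748  0.1   ]
```

View pics/w8b.png

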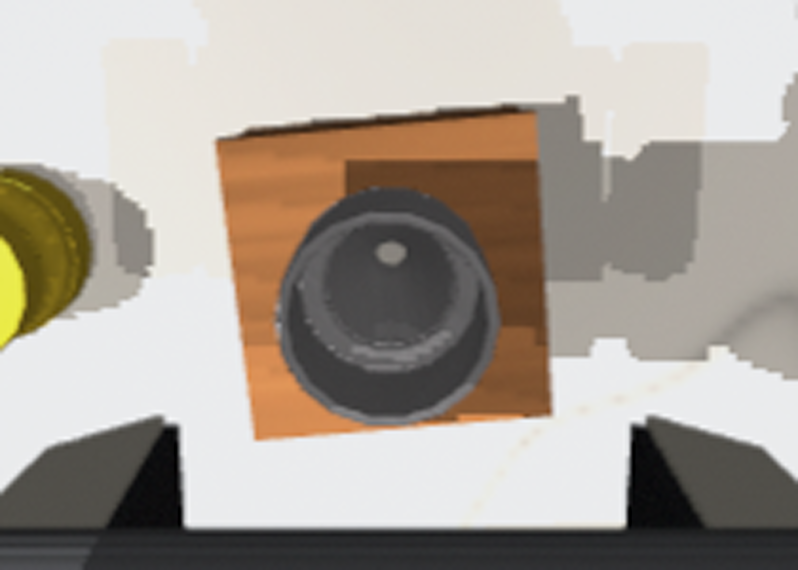

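The funnel rim is centred at crop (388,318.5), i.e. pixel (252.1,193.8), so (0.6525, -0.0737). It stands upright in its rack. Grasping.

Emit:
servo_tool --pt "0.008 -0.022 0.2 0 0 0 -0.5" --pt "0 0 0.4 0 0 0 -0.5" --pt "0 0 0.35 0 0 0 -0.5" --pt "0 0 0.2 0 0 0 -0.5" --pt "0 0 0.1 0 0 0 -0.5" --pt "0 0 0.04 0 0 0 -0.5" --pt "0 0 0 0 0 0 -0.5" --pt "0 0 0 0 0 0 -0.5"

```text
clock: 31.65
eef_pos: [0.653, -0.075, 0.0898]
tcp_rot: [[-1.0, -0.001, 0.002], [-0.001, 1.0, -0.0], [-0.002, -0.0, -1.0]]
force: [0.4, -0.5, -0.0]
width: 0.0688
gripper_force: 0.0
```

Emit:
servo_tool --pt "0 0 0 0 0 0 1" --pt "0 0 0 0 0 0 1" --pt "0 0 0 0 0 0 1" --pt "0 0 0 0 0 0 1" --pt "0 0 0 0 0 0 1" --pt "0 0 0 0 0 0 1"

```text
clock: 32.25
eef_pos: [0.6523, -0.0754, 0.0888]
tcp_rot: [[-1.0, -0.001, 0.001], [-0.001, 1.0, -0.0], [-0.001, -0.0, -1.0]]
force: [-1.2, -0.7, 6.8]
width: 0.053
gripper_force: 30.0
```

Emit:
servo_tool --pt "0 0 -0.2 0 0 0 1" --pt "0 0 -0.4 0 0 0 1" --pt "0 0 -0.45 0 0 0 1" --pt "0 0 -0.45 0 0 0 1" --pt "0 0 -0.4 0 0 0 1" --pt "0.1 0.2 0 0 0 0 1" --pt "0.2 0.39 0 0 0 0 1" --pt "0.2 0.39 0 0 0 0 1"

```text
clock: 33.05
eef_pos: [0.6011, 0.0229, 0.2779]
tcp_rot: [[-1.0, 0.001, -0.0], [0.001, 1.0, 0.0], [0.0, 0.0, -1.0]]
force: [-0.1, 1.5, -1.0]
width: 0.0533
gripper_force: 30.0
```

Emit:
servo_tool --pt "0.2 0.39 0 0 0 0 1" --pt "0.2 0.39 0 0 0 0 1" --pt "0.2 0.39 0 0 0 0 1" --pt "0.2 0.39 0 0 0 0 1" --pt "0.2 0.39 0 0 0 0 1" --pt "0.2 0.39 0 0 0 0 1" --pt "0.153 0.277 0 0 0 0 1" --pt "0 0 0 0 0 0 1"

```text
clock: 33.85
eef_pos: [0.4624, 0.2888, 0.2787]
tcp_rot: [[-1.0, -0.01, -0.001], [-0.01, 1.0, 0.002], [0.001, 0.002, -1.0]]
force: [0.4, 0.4, -1.5]
width: 0.0533
gripper_force: 30.0
```

Emit:
servo_tool --pt "0 0 0 0 0 0 1" --pt "0 0 0 0 0 0 1"

```text
clock: 34.05
eef_pos: [0.4668, 0.2829, 0.2778]
tcp_rot: [[-1.0, 0.0, -0.0], [0.0, 1.0, -0.001], [0.0, -0.001, -1.0]]
force: [0.3, 0.3, -1.8]
width: 0.0529
gripper_force: 30.0
```

Emit:
servo_tool --pt "0 0.012 0.2 0 0 0 1" --pt "0 0 0.3 0 0 0 1" --pt "0 0 0.2 0 0 0 1" --pt "0 0 0.15 0 0 0 1" --pt "0 0 0.1 0 0 0 1" --pt "0 0 0.08 0 0 0 1" --pt "0 0 0 0 0 0 1"

```text
clock: 34.75
eef_pos: [0.4662, 0.2849, 0.1746]
tcp_rot: [[-1.0, -0.001, -0.001], [-0.001, 1.0, -0.0], [0.001, -0.0, -1.0]]
force: [-0.3, -1.2, -1.1]
width: 0.0528
gripper_force: 30.0
```

Emit:
servo_tool --pt "0 0 0.03 0 0 0 1" --pt "0 0 0.03 0 0 0 1" --pt "0 0 0 0 0 0 1" --pt "0 0 0 0 0 0 1"

```text
clock: 35.15
eef_pos: [0.4663, 0.2854, 0.1694]
tcp_rot: [[-1.0, -0.001, 0.0], [-0.001, 1.0, 0.0], [-0.0, 0.0, -1.0]]
force: [-0.2, -0.3, -0.8]
width: 0.0531
gripper_force: 30.0
```

Emit:
servo_tool --pt "-0.005 -0.008 0.02 0 0 0 1" --pt "0 0 0.02 0 0 0 1" --pt "0 0 0.01 0 0 0 1" --pt "0 0 0 0 0 0 1" --pt "0 0 0 0 0 0 1"

```text
clock: 35.65
eef_pos: [0.4667, 0.2845, 0.1642]
tcp_rot: [[-1.0, -0.001, -0.0], [-0.001, 1.0, -0.0], [0.0, -0.0, -1.0]]
force: [-0.9, 1.2, -1.4]
width: 0.0532
gripper_force: 30.0
```

Emit:
servo_tool --pt "0 0 0.01 0 0 0 1" --pt "0 0 0 0 0 0 1" --pt "0 0 0 0 0 0 1"

```text
clock: 35.95
eef_pos: [0.4667, 0.2848, 0.1637]
tcp_rot: [[-1.0, -0.001, 0.001], [-0.001, 1.0, 0.0], [-0.001, 0.0, -1.0]]
force: [-1.7, -1.3, 6.4]
width: 0.0525
gripper_force: 30.0
```

Contact came at the expected height (shoulder at 0.135). Releasing and rising.

Emit:
servo_tool --pt "0 0 0 0 0 0 -0.5" --pt "0 0 0 0 0 0 -0.5" --pt "0 0 0 0 0 0 -0.5" --pt "0 0 0 0 0 0 -0.5" --pt "0 0 -0.1 0 0 0 -0.5" --pt "0 0 -0.3 0 0 0 -0.5" --pt "0 0 -0.45 0 0 0 -0.5" --pt "0 0 -0.45 0 0 0 -0.5"

```text
clock: 36.75
eef_pos: [0.4662, 0.2844, 0.2951]
tcp_rot: [[-1.0, -0.002, -0.001], [-0.002, 1.0, 0.0], [0.001, 0.0, -1.0]]
force: [1.8, -0.6, 1.1]
width: 0.069
gripper_force: 0.0
```

Emit:
servo_tool --pt "0.1 -0.45 0 0 0 0 -0.5" --pt "0.1 -0.45 0 0 0 0 -0.5" --pt "0.1 -0.45 0 0 0 0 -0.5" --pt "0.1 -0.45 0 0 0 0 -0.5" --pt "0 0 0 0 0 0 -0.5" --pt "0 0 0 0 0 0 -0.5"

```text
clock: 37.35
eef_pos: [0.4272, 0.103, 0.2938]
tcp_rot: [[-1.0, 0.003, 0.001], [0.003, 1.0, -0.001], [-0.001, -0.001, -1.0]]
force: [-0.4, 0.3, 0.4]
width: 0.0689
gripper_force: 0.0
```

```bash
python3 - <<'E'
from h import *
snap('scene','s9');snap('side','d9');snap('wrist','w9');o=readout.get_obs();print(o['eef_pos'],o['force'],o['width'])
def hc(t,p,rpx,n):
    u,v=proj(t,p);x0,y0=int(u)-35,int(v)-30
    g=cv2.cvtColor(cv2.imread(f'pics/{t}.png'),cv2.COLOR_BGR2GRAY)[max(y0,0):y0+60,max(x0,0):x0+70]
    print(n,t,u,v)
    im=cv2.imread(f'pics/{t}.png')
    k=np.load(f'pics/{t}.npz')
# fit the funnel's rim/jar cap by back-projection: mask vs model, compare predicted outlines by differencing with the start pictures
for t,a in(('s9','scene0'),('d9','side0')):
    A=cv2.imread(f'pics/{a}.png').astype(int);B=cv2.imread(f'pics/{t}.png').astype(int)
    for n,c,r,z0,z1 in(('funnel',(.467,.2843),.027,.135,.175),('jar',(.46,-.2915),.025,.076,.138)):
        th=np.linspace(0,6.28,40)
        pts=np.array([proj(t,(c[0]+r*np.cos(q),c[1]+r*np.sin(q),z)) for z in(z0,z1) for q in th],np.float32)
        h=cv2.convexHull(pts).astype(int);m=np.zeros(A.shape[:2],np.uint8);cv2.fillConvexPoly(m,h,1)
        x,y,w,hh=cv2.boundingRect(h); D=(np.abs(A-B).sum(2)>45)
        print(t,n,'box',x,y,w,hh,'covered',D[m>0].mean().round(2))
        sub=B.sum(2)[y-6:y+hh+6:2,x-8:x+w+8:2]//8
        print('\n'.join(''.join(' .:-=+*#%@'[::-1][min(9,int(v)//10)] for v in row) for row in sub))
E
```

```text
[0.42699354 0.10621907 0.29370374] [-0.24704904 -0.20021766  0.15218879] 0.06887202743543765
s9 funnel box 320 228 30 33 covered 0.92
========-----------=+++
========-----------++++
=======------------=+++
=======------------=+++
======--=+***+=----=+++
=======+#######*=--=+++
======+##########+-++++
*=====*###########+++++
**+==+*###########*++++
***+=+####*#######*++++
****+#********####*++++
*****##+****#**###**+++
*****###++******#+#**++
*****####*++***++#*****
***#*#######**#####****
***#*###############***
***#**###############**
**+===*###############*
*====++*###############
====*##***##*#*##*#####
==*#***####*###*#**####
+#***######******#**###
#****#######******#**##
s9 jar box 197 112 19 27 covered 0.84
------------==----
------------==----
------------==----
-------------=----
------+*##*===++++
-----*#%#%##-+++++
----=#####%%=-=*++
----=%####%#=---+*
-----###%%%#+----+
---==*%%%%%#*===--
--===+**#****=====
=====++******+====
====+**++****+====
=====********+=+==
=====*********====
=====+******#*====
======+***#***+===
=======+*****+===+
*=========+++===+*
=*+===========+
[... 314 characters left out ...]
##******####%=....
###:.+###########%*:...
*##:.=#############*...
+##-.=#############*:::
=##+.+##############:::
-##*.=#############=:::
.###.-**##########*:...
.*##:.+*##*#######=-:..
.+##:.-+##**###*+=--=-.
.=##=----++####=++====-
.-##*------+###=*+=====
.:###=-----=###-=======
d9 jar box 326 139 20 28 covered 0.92
..................
..................
..................
.......:--:.......
:.....*@@@@%+.....
.....-@@@@@@@:....
.:...-@@@@@@@:....
:....-@@@@@@@:....
.....-#@@@@@#.....
...:-****##*+:....
:---=*+++++*+=-:..
----=**+++++*===-:
----+********=--==
----+********=--==
---=*********--===
--=*********+-====
---+****#*+=-====-
+=--=++++=--====--
**+==-----==-==-=+
-+***+========+**+
```

Without a further picture, pixel maps from both fixed views show the funnel rim and jar exactly where the seated and placed models predict, both upright. The robot is clear, so I hand in.

```bash
python3 -c "
from cell import close_job
print(close_job())"
```

```text
the job is handed in; nothing more can be done
None
```

The bench is set up and handed in at about 37 s of the 125 s allowed, but the hand-in returned no verdict. The last checks put the cup, ring, funnel, jar and blade in place and released, and the large cup and amber bottle were never touched.

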